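# Sort left- and right-hand bolts with a test nut and shut the drawer

### The arm

A 7-joint arm with a two-finger parallel gripper is mounted at the origin on the work surface. World frame = base frame: x ahead of the robot, y to its left, z up, the work surface at z = 0. Lengths are in m, angles in rad, forces in N, time in s.
With the tool pointing down it reaches from about 0.4 to 0.9 m from the base axis. Payload 5.6 kg.
Tool frame: the origin (TCP) lies midway between the tips of the shut fingers; the grasp point (between the pads) lies 19 mm behind it; z points along the fingers, y is the line along which they close (so a half turn about z gives the same grasp; the last joint's range is limited). The gripper opens to 92 mm and grips with 3 to 60 N. Pads are 20 mm wide; open, the fingers measure 128 mm over their backs; the gripper's body (75 mm by 189 mm) begins 69 mm behind the grasp point.
Start: joints at [1.167, 0.468, -0.012, 1.603, 0.006, 1.071, -0.056], TCP at [0.229, -0.608, 0.215] pointing down, gripper open.
Joint ranges: [-2.53, 2.53], [-0.31, 2.02], [-1.57, 1.55], [0.28, 2.44], [-1.29, 4.43], [0.15, 1.84], [-2.92, 2.92]. Speed limits (rad/s): [2.57, 2.57, 3.14, 3.14, 3.14, 3.14, 3.14].

### API

Orientations are given as a 3x3 rotation matrix whose columns are the frame's x, y, z axes.
In Python, from station import env, effector, solver, viewer, workorder, search_frame, tip_of gives the robot as it stands. Calls block until the motion is done:
- env.reach(position, orientation): joint-space move of the TCP to a pose.
- env.movel(position, frame=None, rate=0.15): straight line of the TCP; frame=None keeps the orientation; rate is the mean speed in m/s.
- env.goto_joints(angles): joint-space move.
- effector.release() and effector.grasp(squeeze=None): open the fingers fully, or close them until they stop; squeeze is the grip in N (None keeps the last).
- env.pause(seconds).
- solver.inverse_kinematics(position, orientation): joint angles nearest the present ones, or None.
- env.sense(): the state.
- viewer.read_camera(name): name is "scene" or "top" or "wrist"; returns (picture, depth): 480x640x3 uint8, red, green, blue; 480x640 float32, m along the optical axis (not along the pixel's ray), 0 where there is no reading.
- viewer.camera_info(name): a dict with "intrinsics" (3x3 intrinsics, pixels), "eye" and "rotation" of the camera in the world; the wrist camera has in their place "T_tool_cam" (4x4, takes a point from camera to tool coordinates, whose origin is the TCP and whose axes are the flange's). Camera axes: x right, y up, looking along -z (the intrinsics and any distortion apply to the point x, -y, -z); pixel columns grow to the right and rows downward; lengths in m; the calibration is good to about 2 mm. A picture is of the moment at which its call begins: read the wrist's pose just before it. camera_info takes no time and is no camera call.
A pose or a line that the arm cannot do raises env.PlanningError and nothing moves.
- workorder.finish_job(): hands the job in; it is judged then, once.
Trained networks look in the newest picture that a camera, given by its name, has taken for a name from the list of things; names that differ only in an ending like _2 or _b are one class to them, and where a whole thing is asked for, a point or a joint stands for the part that bears it (a point fixed in the world has none). Each returns a list of dicts, best first, with "score" (0 to 1); they miss things now and then, are a little off and sometimes report something else, mostly with a low value. They report only what shows in the picture. A call takes as long as a camera call. They do not tell look-alikes from the thing itself.
- search_frame(camera, name): "at" ([x, y, z] in m, in world coordinates, good to about 4 mm: the middle of the surface that is visible of it).
- tip_of(camera, name): "at" ([x, y, z] in m, in world coordinates, good to about 4 mm: a listed point, or the origin of a listed thing).
The state is a dict: "t": time; "joint_positions": joint angles; "joint_velocities": joint speeds; "tau": joint torques, N m; "ee_pos": TCP position; "tcp_rot": TCP orientation; "wrist_force": force on the tool from outside, world axes, zero at the start; "moment": the same for the moment, N m; "gripper_width": finger opening in m; "grasp_force": force on a finger pad.
Only numpy, scipy, OpenCV 4.12 (cv2) and the standard library are available. Lean on these libraries where they do the work, as an engineer would, in place of code of your own. Each camera call takes 0.05 s, during which the arm holds its last target. There are 200 camera calls.

### The job

The square-head bolts on the black mat are mixed left- and right-hand and look alike: try each one in the fixed right-hand test nut, whose top pushes up the bolt's yellow slip ring as a mark. A bolt that runs down when turned clockwise is right-hand, so screw it well in (80 degrees or so) and back it out; one that will not enter is left-hand. Stand every right-hand bolt head up in the open drawer of the green chest and put every left-hand one in the orange bin, then shut the drawer fully, leaving the pressure gauge where it is.

Things in the scene. Friction and masses are not known exactly. Their poses are not given: they have to be found in the camera images.
- bolt_a: square-head steel bolt 80 mm long, 0.42 kg, standing thread end down; its hand cannot be seen. May be absent. Origin: centre of the lower end face, z up to the head, x and y square to the head's flats. Head 40 x 40 mm, 54 to 80 mm up. Core 28 mm diameter, lowest 10 mm bare; thread 44 mm diameter, 12 to 40 mm up, four starts (at +x, +y, -x, -y, mid-flat: quarter turns are equal), 8.3 mm per rad
- bolt_b: square-head steel bolt 80 mm long, 0.42 kg, standing thread end down; its hand cannot be seen. May be absent. Origin: centre of the lower end face, z up to the head, x and y square to the head's flats. Head 40 x 40 mm, 54 to 80 mm up. Core 28 mm diameter, lowest 10 mm bare; thread 44 mm diameter, 12 to 40 mm up, four starts (at +x, +y, -x, -y, mid-flat: quarter turns are equal), 8.3 mm per rad
- bolt_c: square-head steel bolt 80 mm long, 0.42 kg, standing thread end down; its hand cannot be seen. May be absent. Origin: centre of the lower end face, z up to the head, x and y square to the head's flats. Head 40 x 40 mm, 54 to 80 mm up. Core 28 mm diameter, lowest 10 mm bare; thread 44 mm diameter, 12 to 40 mm up, four starts (at +x, +y, -x, -y, mid-flat: quarter turns are equal), 8.3 mm per rad
- bolt_d: square-head steel bolt 80 mm long, 0.42 kg, standing thread end down; its hand cannot be seen. May be absent. Origin: centre of the lower end face, z up to the head, x and y square to the head's flats. Head 40 x 40 mm, 54 to 80 mm up. Core 28 mm diameter, lowest 10 mm bare; thread 44 mm diameter, 12 to 40 mm up, four starts (at +x, +y, -x, -y, mid-flat: quarter turns are equal), 8.3 mm per rad
- bolt_e: square-head steel bolt 80 mm long, 0.42 kg, standing thread end down; its hand cannot be seen. May be absent. Origin: centre of the lower end face, z up to the head, x and y square to the head's flats. Head 40 x 40 mm, 54 to 80 mm up. Core 28 mm diameter, lowest 10 mm bare; thread 44 mm diameter, 12 to 40 mm up, four starts (at +x, +y, -x, -y, mid-flat: quarter turns are equal), 8.3 mm per rad
- nut: fixed right-hand test nut: brass hexagon 68 mm across flats, open at the top, on a blue plate 100 x 100 x 8 mm. Origin: centre of the plate's underside, z up; nut top 50 mm above it, bore 32 mm between threads, inside floor 8 mm up. Four thread lips in the top face at its +x, +y, -x, -y; from each the thread runs down clockwise seen from above
- nut_top (a point): centre of the nut's top face, 50 mm above the nut's origin, same axes. A right-hand bolt drops onto the thread when its starts stand 25 to 40 degrees anticlockwise of the lips (turn it anticlockwise until it drops): its end face is then 24 mm below this point. Turned 80 degrees clockwise from there while let sink 8.3 mm per rad, it runs down to 36 mm below; it has some mm of play up and down
- nut_lip (a point): thread lip of the nut at its +x, in the top face, 21 mm from its axis. A left-hand bolt cannot enter the nut: its end face stays less than 22 mm below the top, whichever way it is turned. To take a bolt out, turn it back anticlockwise by as much as it was turned in while raising it, then lift
- chest: green steel tool chest on the bench, 270 mm deep (x) x 300 mm wide (y) x 130 mm high, fixed, one drawer opening to its -x side. Origin: centre of its underside
- chest_drawer0 (a joint): how far the chest's drawer stands open, m: 0 shut, 0.19 fully open; it slides along the chest's -x with about 1 N of friction
- drawer_floor (a point): centre of the drawer's inner floor (225 mm in x by 258 mm in y inside; axes as the chest's; moves with the drawer); side walls reach 86 mm and the drawer front 96 mm above this point; headroom under the chest top is 95 mm above this point
- chest_drawer0_handle (a point): middle of the drawer's steel bar handle, a level bar 120 mm long in y, 35 mm in front of the drawer's face
- bin: loose orange open bin, 140 mm (x) x 190 mm (y) x 45 mm high, walls and floor 5 mm, 0.9 kg. Origin: centre of its underside
- gauge: pressure gauge lying face up on the bench, 100 mm diameter, 34 mm high; bystander. Origin: centre of its underside
- ring_a (a joint): how far the yellow slip ring (60 mm diameter, 4 mm thick, round the thread) has been pushed up bolt_a, m: 0 at the thread end as it starts; it is pushed by the nut's top face with about 2 N and stays where it is pushed, so it reads how deep the bolt has been in the nut
- ring_b (a joint): how far the yellow slip ring (60 mm diameter, 4 mm thick, round the thread) has been pushed up bolt_b, m: 0 at the thread end as it starts; it is pushed by the nut's top face with about 2 N and stays where it is pushed, so it reads how deep the bolt has been in the nut
- ring_c (a joint): how far the yellow slip ring (60 mm diameter, 4 mm thick, round the thread) has been pushed up bolt_c, m: 0 at the thread end as it starts; it is pushed by the nut's top face with about 2 N and stays where it is pushed, so it reads how deep the bolt has been in the nut
- ring_d (a joint): how far the yellow slip ring (60 mm diameter, 4 mm thick, round the thread) has been pushed up bolt_d, m: 0 at the thread end as it starts; it is pushed by the nut's top face with about 2 N and stays where it is pushed, so it reads how deep the bolt has been in the nut
- ring_e (a joint): how far the yellow slip ring (60 mm diameter, 4 mm thick, round the thread) has been pushed up bolt_e, m: 0 at the thread end as it starts; it is pushed by the nut's top face with about 2 N and stays where it is pushed, so it reads how deep the bolt has been in the nut
Things that resemble listed ones, but are neither listed nor needed, are in the scene too. Leave any blue or purple look-alike of the bolt_c alone.

How it is judged:
At the end, for the whole second after the job is handed in: Every bolt tried in the nut (slip ring up over 28 mm on right-hand bolts, over 10 mm on left-hand ones); right-hand bolts on the drawer's floor, upright within 0.35 rad; left-hand bolts inside the bin; all at rest; drawer shut to 8 mm (value of joint each of ring_a, ring_c, ring_d above 0.028 m and x of bolt_a in the frame of drawer_floor between -0.105 and 0.105 m and y of bolt_a in the frame of drawer_floor between -0.125 and 0.125 m and z of each of bolt_a, bolt_c, bolt_d in the frame of drawer_floor below 0.02 m and linear speed of each of bolt_a, bolt_b, bolt_c, bolt_d, bolt_e below 0.03 m/s and angle between each of bolt_a, bolt_c, bolt_d's own z axis and vertical below 0.35 rad and value of joint each of ring_b, ring_e above 0.01 m and x of bolt_b in the frame of bin between -0.065 and 0.065 m and y of bolt_b in the frame of bin between -0.09 and 0.09 m and z of each of bolt_b, bolt_e in the frame of bin below 0.045 m and x of bolt_c in the frame of drawer_floor between -0.105 and 0.105 m and y of bolt_c in the frame of drawer_floor between -0.125 and 0.125 m and x of bolt_d in the frame of drawer_floor between -0.105 and 0.105 m and y of bolt_d in the frame of drawer_floor between -0.125 and 0.125 m and x of bolt_e in the frame of bin between -0.065 and 0.065 m and y of bolt_e in the frame of bin between -0.09 and 0.09 m and value of joint chest_drawer0 below 0.008 m); the robot touches nothing.
It fails at once if the pressure gauge was shifted by more than 50 mm (distance of gauge from where it was at the start of the episode above 0.05 m).
Of bolt_a, bolt_b, bolt_c, bolt_d, bolt_e only 3 to 4 are there at a start; the rules pass over those that are not, and their reading is None.
At some moment in a run one of bin may be knocked a few centimetres aside while the robot is not near it.
It also fails if it takes over 210 s, if anything falls off the work surface, if the arm or the gripper's body presses on something with over 40 N, if the wrist force passes 120 N, or if a joint passes its speed limit or range.

## Working session

There is one attempt and no reset: what is moved stays moved. The work goes in short steps, each a Python script; the robot and the scene stay as the last script left them, time stands still between calls to the robot, and variables do not carry over. Pictures are saved under pics/ and viewed, at most 14 in all, crops included, and the job is handed in when it is done.

```bash
mkdir -p pics; ls; python3 - <<'E'
from station import env, effector, solver, viewer, workorder, search_frame, tip_of
import cv2, numpy as np
for c in ("top","scene"):
    p,d=viewer.read_camera(c); cv2.imwrite(f"pics/{c}0.png",p[...,::-1])
    i=viewer.camera_info(c); print(c,np.round(i["eye"],3).tolist(),np.round(i["rotation"],2).tolist(),np.round(i["intrinsics"],1).tolist(),[k for k in i])
    for n in ("bolt_a","nut","nut_top","nut_lip","chest","drawer_floor","chest_drawer0_handle","bin","gauge"):
        for f in (search_frame,tip_of):
            try: r=f(c,n)
            except Exception as e: print(n,f.__name__,e); continue
            print(n,f.__name__,[(np.round(x["at"],3).tolist(),round(x["score"],2)) for x in r])
print(env.sense()["t"],env.sense()["tcp_rot"])
E
```

```text
pics
top [0.269, -0.066, 1.44] [[0.01, 0.99, -0.13], [-1.0, 0.01, -0.01], [-0.01, 0.13, 0.99]] [[599.0, 0.0, 324.6], [0.0, 599.0, 222.0], [0.0, 0.0, 1.0]] ['intrinsics', 'eye', 'rotation']
bolt_a call [([0.434, -0.42, 0.08], 0.82), ([0.174, -0.295, 0.08], 0.75), ([0.533, -0.324, 0.076], 0.73), ([0.426, -0.299, 0.075], 0.72), ([0.529, -0.207, 0.075], 0.6), ([0.728, -0.234, 0.032], 0.33)]
bolt_a call [([0.542, -0.452, 0.003], 0.86), ([0.437, -0.43, 0.002], 0.86), ([0.537, -0.333, -0.003], 0.85), ([0.531, -0.209, -0.003], 0.75), ([0.169, -0.302, -0.0], 0.66), ([0.428, -0.308, -0.002], 0.61)]
nut call [([0.42, -0.005, 0.009], 0.61)]
nut call [([0.423, -0.004, -0.002], 0.75), ([0.54, -0.332, -0.002], 0.56)]
nut_top call [([0.42, -0.005, 0.012], 0.58), ([0.632, 0.294, 0.132], 0.52)]
nut_top call [([0.423, -0.004, 0.052], 0.55)]
nut_lip call [([0.416, -0.007, 0.004], 0.66)]
nut_lip call [([0.438, 0.005, 0.049], 0.78)]
chest call [([0.633, 0.296, 0.135], 0.82)]
chest call [([0.715, 0.295, 0.002], 0.79)]
drawer_floor call [([0.509, 0.299, 0.022], 0.83)]
drawer_floor call [([0.552, 0.287, 0.02
[... 1326 characters left out ...]
ip call [([0.439, 0.005, 0.052], 0.57)]
chest call [([0.76, 0.304, 0.127], 0.68)]
chest call [([0.714, 0.298, -0.004], 0.79)]
drawer_floor call [([0.44, 0.291, 0.07], 0.59)]
drawer_floor call []
chest_drawer0_handle call [([0.443, 0.297, 0.075], 0.82)]
chest_drawer0_handle call [([0.386, 0.282, 0.093], 0.93), ([0.542, -0.452, -0.003], 0.16)]
bin call [([0.648, 0.007, 0.006], 0.59), ([0.555, -0.322, 0.001], 0.26)]
bin call [([0.654, 0.008, 0.002], 0.62)]
gauge call [([0.738, -0.226, 0.032], 0.87)]
gauge call [([0.73, -0.23, -0.0], 0.59)]
1.9 [[ 9.35643104e-01  3.52947560e-01 -3.69884890e-05]
 [ 3.52947560e-01 -9.35643105e-01 -1.77525256e-05]
 [-4.08737353e-05  3.55503119e-06 -9.99999999e-01]]
```

View images.

View pics/top0.png

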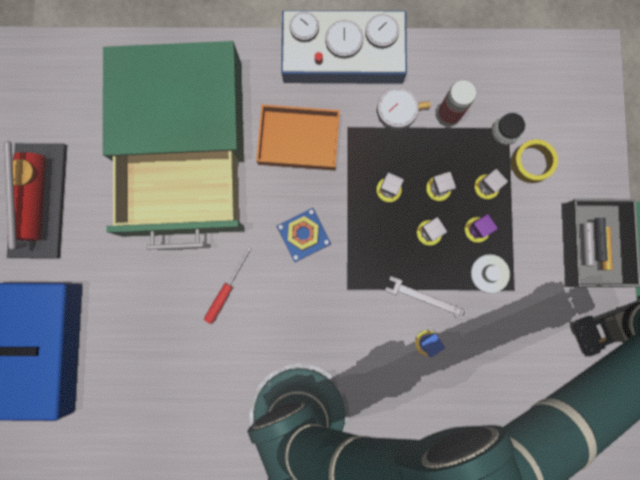

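View pics/scene0.png

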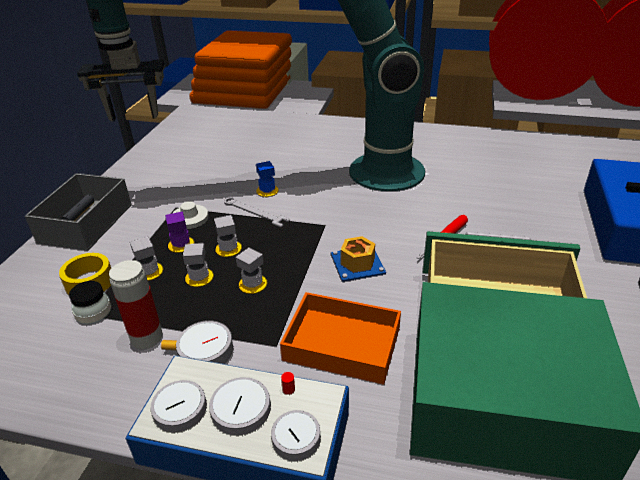

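```bash
cat > h.py <<'E'
from station import env, effector, solver, viewer, workorder, search_frame, tip_of
import cv2, numpy as np
def R(deg):
    c,s=np.cos(np.radians(deg)),np.sin(np.radians(deg))
    return np.array([[c,s,0],[s,-c,0],[0,0,-1.]])
def cloud(cam,name):
    s=env.sense(); p,d=viewer.read_camera(cam); i=viewer.camera_info(cam); K=np.array(i["intrinsics"])
    cv2.imwrite(f"pics/{name}.png",p[...,::-1])
    v,u=np.mgrid[:480,:640]
    P=np.stack([(u-K[0,2])*d/K[0,0],-(v-K[1,2])*d/K[1,1],-d],-1)
    if cam=="wrist":
        T=np.array(i["T_tool_cam"]); P=P@T[:3,:3].T+T[:3,3]
        P=P@np.array(s["tcp_rot"]).T+np.array(s["ee_pos"])
    else: P=P@np.array(i["rotation"]).T+np.array(i["eye"])
    P[d<=0]=np.nan
    return p,P
def pick(P,xy,r,z0,z1):
    m=(np.hypot(P[...,0]-xy[0],P[...,1]-xy[1])<r)&(P[...,2]>z0)&(P[...,2]<z1)
    return m
def rect(pts):
    """centre, size, angle(mod 90, deg) of min-area rectangle"""
    (c,sz,a)=cv2.minAreaRect((pts[:,:2]*1000).astype(np.float32))
    return np.array(c)/1000,sz,a%90
def st(): 
    s=env.sense(); return round(s["t"],2),np.round(s["ee_pos"],4).tolist(),np.round(s["wrist_force"],1).tolist(),round(s["gripper_width"],4),round(s["grasp_force"],1)
E
python3 - <<'E'
from h import *
for psi in range(-180,181,30):
    q=solver.inverse_kinematics([.423,-.004,.1],R(psi)); print(psi,None if q is None else np.round(q,2).tolist())
print(np.round(viewer.camera_info("wrist")["T_tool_cam"],3).tolist())
env.reach([.423,-.004,.28],R(20)); print(st(), np.round(env.sense()["joint_positions"],2))
p,P=cloud("wrist","nut_w")
m=pick(P,(.423,-.004),.06,.042,.06); q=P[m]; print("top",len(q),np.round(np.percentile(q,[1,50,99],axis=0),4).tolist(), rect(q), cv2.minEnclosingCircle((q[:,:2]*1000).astype(np.float32)))
m=pick(P,(.423,-.004),.075,.004,.013); q=P[m]; print("plate",len(q),np.median(q[:,2]),rect(q))
print([(np.round(x["at"],4).tolist(),round(x["score"],2)) for n in("nut_top","nut_lip") for x in tip_of("wrist",n)],st()[0])
E
```

```text
-180 [0.73, 0.44, -0.93, 2.18, 0.53, 0.75, 1.01]
-150 [0.97, 0.71, -1.32, 2.17, 0.88, 0.97, 1.23]
-120 [0.97, 0.71, -1.32, 2.17, 0.88, 0.97, 1.75]
-90 [-1.1, 0.66, 1.36, 2.28, -0.86, 0.91, -2.32]
-60 [0.15, 0.28, -0.24, 2.22, 0.11, 0.65, -2.8]
-30 [0.26, 0.3, -0.38, 2.21, 0.18, 0.66, -2.33]
0 [0.35, 0.32, -0.48, 2.2, 0.23, 0.67, -1.86]
30 [0.42, 0.33, -0.55, 2.2, 0.27, 0.68, -1.37]
60 [0.47, 0.34, -0.62, 2.2, 0.31, 0.69, -0.88]
90 [0.52, 0.36, -0.68, 2.19, 0.35, 0.69, -0.39]
120 [0.57, 0.37, -0.74, 2.19, 0.39, 0.7, 0.09]
150 [0.62, 0.39, -0.8, 2.19, 0.43, 0.72, 0.58]
180 [0.73, 0.44, -0.93, 2.18, 0.53, 0.75, 1.01]
[[-0.001, 0.96, 0.28, 0.079], [1.0, 0.001, 0.001, 0.001], [0.0, 0.28, -0.96, -0.17], [0.0, 0.0, 0.0, 1.0]]
(4.17, [0.4232, -0.0048, 0.2799], [0.5, 0.5, -0.6], 0.0917, 0.0) [ 0.53  0.04 -0.6   2.01  0.03  1.1  -1.31]
top 2276 [[0.3855, -0.0401, 0.0422], [0.4212, -0.0063, 0.0494], [0.4565, 0.0265, 0.0514]] (array([ 0.42069254, -0.00684986]), (68.41415405273438, 76.61177825927734), 26.712417602539062) ((420.72882080078125, -6.980167388916016), 39.128292083740234)
plate 4043 0.007820824897340373 (array([ 0.42052499, -0.00671141]), (100.40113830566406, 99.99018859863281), 26.801584243774414)
[([0.4189, -0.0066, 0.0505], 0.68), ([0.4392, 0.002, 0.0513], 0.39), ([0.4419, 0.0011, 0.0529], 0.97), ([0.4225, -0.3094, 0.0044], 0.33)] 4.33
```

View pics/nut_w.png

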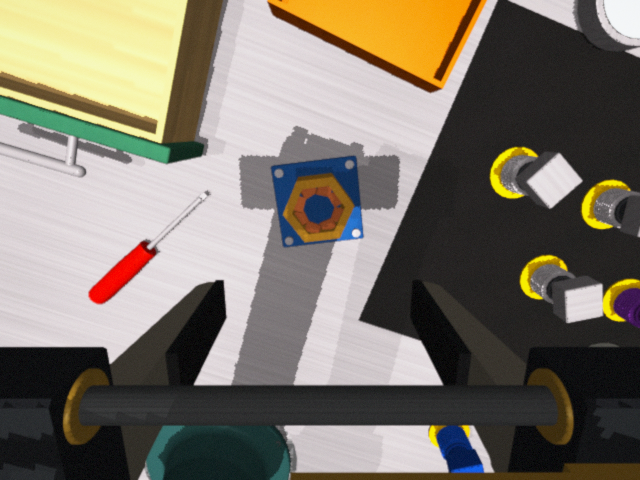

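```bash
python3 - <<'E'
from h import *
env.reach([.47,-.32,.28],R(20)); print(st())
p,P=cloud("wrist","mat_w")
for xy in [(.532,-.21),(.538,-.334),(.541,-.451),(.429,-.306),(.437,-.427)]:
    m=pick(P,xy,.04,.073,.09); q=P[m]; c=p[m].mean(0).round()
    print(xy,len(q),*(rect(q) if len(q)>20 else ()),np.median(q[:,2]),c)
    m=pick(P,xy,.045,-.003,.035)&(p[...,0]>150)&(p[...,2]<90); q=P[m]
    if len(q): print("  ring z",np.percentile(q[:,2],[5,50,95]).round(4), cv2.minEnclosingCircle((q[:,:2]*1000).astype(np.float32)))
p,P=cloud("top","t1")
m=pick(P,(.5,.29),.12,.015,.032); q=P[m]; print("drawer floor",np.percentile(q,[1,50,99],axis=0).round(3).tolist())
m=pick(P,(.7,.3),.25,.122,.14); q=P[m]; print("chest top",np.percentile(q,[.5,50,99.5],axis=0).round(3).tolist(),rect(q))
m=pick(P,(.66,.01),.14,.002,.055)&(p[...,0]>130)&(p[...,2]<80); q=P[m]; print("bin",rect(q))
E
```

```text
(5.54, [0.4707, -0.3181, 0.2802], [-0.4, -0.5, 0.4], 0.0919, 0.0)
(0.532, -0.21) 1929 [ 0.5327854 -0.2129657] (40.39609146118164, 40.19199752807617) 65.8487777709961 0.07976689389712321 [245. 243. 244.]
  ring z [0.0015 0.0038 0.0052] ((533.3773803710938, -213.45606994628906), 30.208251953125)
(0.538, -0.334) 1744 [ 0.53638501 -0.33430362] (39.94480514526367, 39.99871063232422) 18.220998764038086 0.07976904673119309 [211. 208. 208.]
  ring z [0.0016 0.0038 0.0052] ((537.7207641601562, -333.39239501953125), 29.623870849609375)
(0.541, -0.451) 1693 [ 0.54132227 -0.45121603] (39.99319076538086, 40.8042106628418) 42.34489440917969 0.07962623138501312 [229. 225. 226.]
  ring z [0.0021 0.0038 0.0053] ((541.875, -451.6195983886719), 30.43308448791504)
(0.429, -0.306) 1460 [ 0.42787833 -0.30961591] (40.429771423339844, 40.25801467895508) 32.470375061035156 0.07971522163481014 [159. 153. 155.]
  ring z [0.0021 0.0038 0.0052] ((428.0757751464844, -310.2257080078125), 30.088581085205078)
(0.437, -0.427) 1271 [ 0.43582434 -0.42508362] (40.29495620727539, 40.05929946899414) 33.237056732177734 0.07961885060414048 [180.  77. 215.]
  ring z [0.0015 0.0037 0.0051] ((435.44610595703125, -425.925048828125), 30.628150939941406)
drawer floor [[0.452, 0.177, 0.016], [0.524, 0.292, 0.023], [0.613, 0.403, 0.03]]
chest top [[0.591, 0.147, 0.123], [0.718, 0.298, 0.131], [0.85, 0.448, 0.137]] (array([0.72116296, 0.29955054]), (258.9672546386719, 302.7173156738281), 2.893986701965332)
bin (array([0.65540179, 0.008495  ]), (184.4607391357422, 139.31097412109375), 85.6689453125)
```

View pics/mat_w.png

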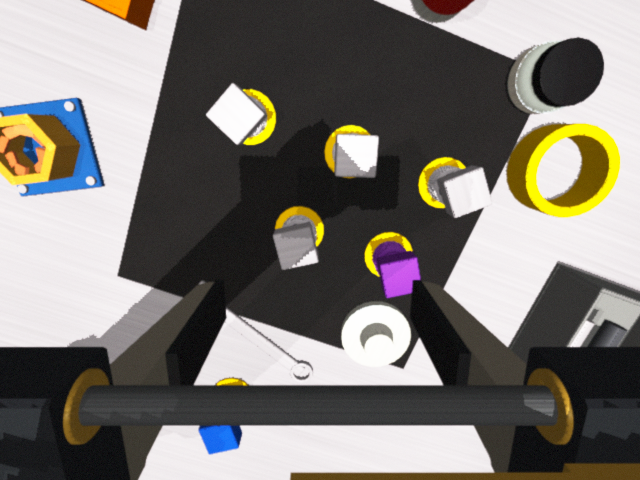

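```bash
cat >> h.py <<'E'
def above_then(xy,psi,z=.049,hi=.16):
    env.reach([*xy,hi],R(psi)); env.movel([*xy,z],rate=.15)
E
python3 - <<'E'
from h import *
c=np.array([.5328,-.2130])
above_then(c,65.85+90); effector.grasp(12); print(st()); effector.release()
env.movel([*c,.13]); above_then(c,65.85,hi=.13); effector.grasp(12); print(st(),np.round(env.sense()["joint_positions"],2)); effector.release(); print(st())
env.movel([*c,.16]); env.reach([.47,-.32,.28],R(20)); print(st())
p,P=cloud("wrist","m2"); print(rect(P[pick(P,c,.04,.073,.09)]))
E
```

```text
(9.02, [0.5329, -0.2128, 0.049], [0.5, 0.9, 0.9], 0.0402, 12.0)
(13.36, [0.5327, -0.213, 0.049], [0.2, -0.1, 0.4], 0.0402, 12.0) [ 0.56  0.59 -0.31  1.89  0.26  0.71 -0.32]
(14.24, [0.5328, -0.213, 0.049], [0.1, -0.5, 0.1], 0.0922, 0.0)
(15.86, [0.47, -0.3185, 0.2784], [0.4, 0.3, -0.0], 0.0919, 0.0)
(array([ 0.53279224, -0.21337354]), (40.14026641845703, 40.209571838378906), 65.96540069580078)
```

```bash
cat >> h.py <<'E'
NUT=np.array([.4207,-.0068]); NY=26.75; Z0=.099
def lower(d0,d1,psi,step=.0015,fmax=15,xy=NUT,rate=.05):
    """lower from depth d0 to d1 in steps; stop when force change exceeds fmax; returns depth (commanded)"""
    f0=np.array(env.sense()["wrist_force"]); d=d0
    while d<d1-1e-6:
        d=min(d+step,d1); env.movel([*xy,Z0-d],rate=rate)
        f=np.array(env.sense()["wrist_force"])-f0
        if np.linalg.norm(f)>fmax: print("  stop d=%.4f"%d,f.round(1)); return d
    print("  reached d=%.4f"%d,f.round(1)); return d
E
python3 - <<'E'
from h import *
c=np.array([.5328,-.2130]); 
above_then(c,65.9); effector.grasp(45); env.movel([*c,.19],rate=.25); print(st())
psi=NY+32+90
env.reach([*NUT,.17],R(psi)); print(st(), np.round(env.sense()["joint_positions"],2)); env.movel([*NUT,Z0+.003],rate=.1)
d=lower(-.003,.009,psi,step=.003); d=lower(d,.024,psi); print(st(),np.round(env.sense()["moment"],2))
E
```

```text
(19.07, [0.5314, -0.2127, 0.1883], [0.2, 0.7, -5.4], 0.0395, 45.0)
(20.02, [0.421, -0.0075, 0.1695], [0.1, -0.9, -3.6], 0.0396, 45.0) [ 0.63  0.23 -0.76  2.14  0.21  0.85  0.77]
  reached d=0.0090 [ 0.8  0.7 -0.9]
  reached d=0.0240 [-1.1 -1.1  6.1]
(24.36, [0.421, -0.0067, 0.0752], [-0.5, -0.4, 1.4], 0.0396, 45.0) [ 0.08  0.11 -0.05]
```

```bash
cat >> h.py <<'E'
def turn(d,psi,dang,n,fmax=30,mmax=3,rate=.004,lead=.0083,xy=NUT):
    """turn by dang deg (negative=clockwise) in n steps, sinking along the lead; returns d,psi,ok"""
    f0=np.array(env.sense()["wrist_force"])
    for k in range(n):
        a=dang/n; d1=d-np.radians(a)*lead
        env.movel([*xy,Z0-d1],frame=R(psi+a),rate=rate); d,psi=d1,psi+a
        s=env.sense(); f=np.array(s["wrist_force"])-f0; mz=s["moment"][2]
        if np.linalg.norm(f)>fmax or abs(mz)>mmax: print("  stop",d,psi,f.round(1),np.round(s["moment"],2)); return d,psi,False
    print("  turned d=%.4f psi=%.1f"%(d,psi),f.round(1),np.round(s["moment"],2)); return d,psi,True
E
python3 - <<'E'
from h import *
d,psi=.024,NY+122
d,psi,ok=turn(d,psi,-16,2); print(st(),np.round(env.sense()["joint_velocities"],2))
if ok: d,psi,ok=turn(d,psi,-64,8); print(st(),np.round(env.sense()["joint_positions"],2))
E
```

```text
turned d=0.0263 psi=132.8 [ 1.   0.2 -1.3] [-0.01 -0.36  0.03]
(25.24, [0.4209, -0.0068, 0.0727], [0.4, -0.2, 0.1], 0.0396, 45.0) [ 0.  0. -0.  0.  0.  0. -0.]
  turned d=0.0356 psi=68.8 [ 1.  -0.1 -2.6] [-0.03 -0.07 -0.02]
(28.77, [0.4207, -0.0069, 0.0634], [1.4, -0.3, -2.5], 0.0398, 45.0) [ 0.2   0.36 -0.3   2.24  0.2   0.57 -0.62]
```

```bash
python3 - <<'E'
from h import *
d,psi,ok=turn(.0356,NY+42,80,10,rate=.005)
if ok:
    env.movel([*NUT,Z0-.010],rate=.08); print(st())
    env.movel([*NUT,.21],rate=.2); print(st())
p,P=cloud("top","t2")
Z=P[...,2]
m=(P[...,0]>.40)&(P[...,0]<.62)&(P[...,1]>.1)&(P[...,1]<.5)
for lo,hi in ((.012,.032),(.095,.112),(.112,.124)):
    q=P[m&(Z>lo)&(Z<hi)]; print(lo,len(q),np.percentile(q,[.5,50,99.5],axis=0).round(3).tolist())
q=P[pick(P,(.7,.3),.3,.124,.14)]; print(rect(q[q[:,0]>.57]))
E
```

```text
turned d=0.0240 psi=148.8 [1.3 2.5 2.9] [ 0.65 -0.72  0.01]
(32.93, [0.4198, -0.0075, 0.0889], [0.6, -0.3, -4.5], 0.0398, 45.0)
(33.69, [0.4195, -0.0071, 0.2089], [-0.5, 0.5, -4.3], 0.0396, 45.0)
0.012 7025 [[0.421, 0.151, 0.014], [0.534, 0.297, 0.023], [0.618, 0.421, 0.031]]
0.095 941 [[0.403, 0.137, 0.095], [0.457, 0.298, 0.107], [0.61, 0.435, 0.112]]
0.112 1047 [[0.414, 0.138, 0.112], [0.429, 0.286, 0.118], [0.61, 0.435, 0.124]]
(array([0.7213479 , 0.29899435]), (259.4466857910156, 302.3039855957031), 2.9464762210845947)
```

```bash
python3 - <<'E'
import cv2
a=cv2.imread("pics/t2.png")[0:300,80:400]; cv2.imwrite("pics/t2c.png",cv2.resize(a,None,fx=2,fy=2))
E
```

```text
(no output)
```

View pics/t2c.png

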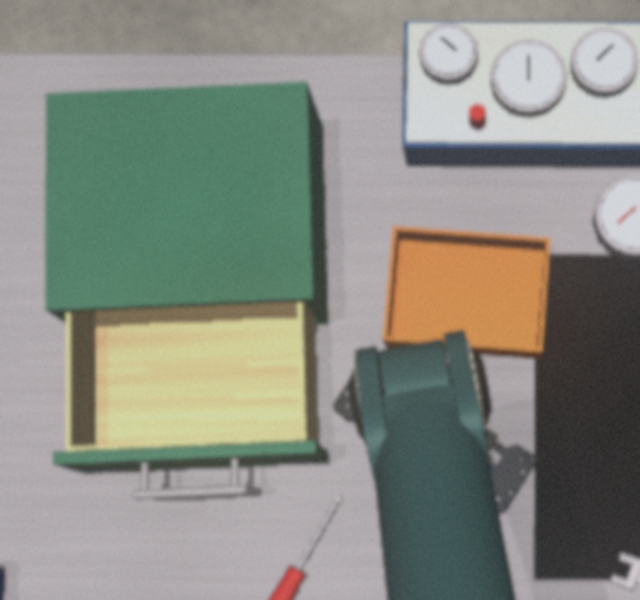

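```bash
cat >> h.py <<'E'
CH=np.array([.715,.297]); CY=np.radians(2.9)
def chest(u,v): return CH+u*np.array([np.cos(CY),np.sin(CY)])+v*np.array([-np.sin(CY),np.cos(CY)])
def setdown(xy,zfloor,up=.21):
    """lower held bolt onto floor, release, retreat"""
    env.movel([*xy,zfloor+.049+.006],rate=.12); f0=np.array(env.sense()["wrist_force"]); z=zfloor+.049+.006
    while z>zfloor+.049-.004:
        z-=.0015; env.movel([*xy,z],rate=.04); f=np.array(env.sense()["wrist_force"])-f0
        if f[2]>6: break
    print("  down z=%.4f"%z,f.round(1)); effector.release(); print("  ",st()); env.movel([*xy,up],rate=.2)
def todrawer(u,v,psi=182.9):
    xy=chest(u,v); env.reach([*xy,.21],R(psi)); print(" at",st()); setdown(xy,.022)
E
python3 - <<'E'
from h import *
todrawer(-.170,-.055); print(st())
env.reach([.45,-.1,.28],R(90)); p,P=cloud("top","t3"); cv2.imwrite("pics/t3c.png",cv2.resize(p[0:300,80:400,::-1],None,fx=2,fy=2)); print(st())
E
```

```text
at (34.8, [0.5479, 0.2315, 0.2092], [0.4, -0.1, -4.8], 0.0401, 45.0)
  down z=0.0695 [-1.5 -1.3  7.9]
   (38.19, [0.548, 0.2335, 0.0695], [-0.7, -0.1, 0.3], 0.0917, 0.0)
(39.04, [0.5475, 0.2328, 0.2089], [-0.5, 0.7, -0.6], 0.0917, 0.0)
(40.42, [0.4504, -0.0987, 0.2797], [1.0, -0.1, -0.7], 0.092, 0.0)
```

View pics/t3c.png

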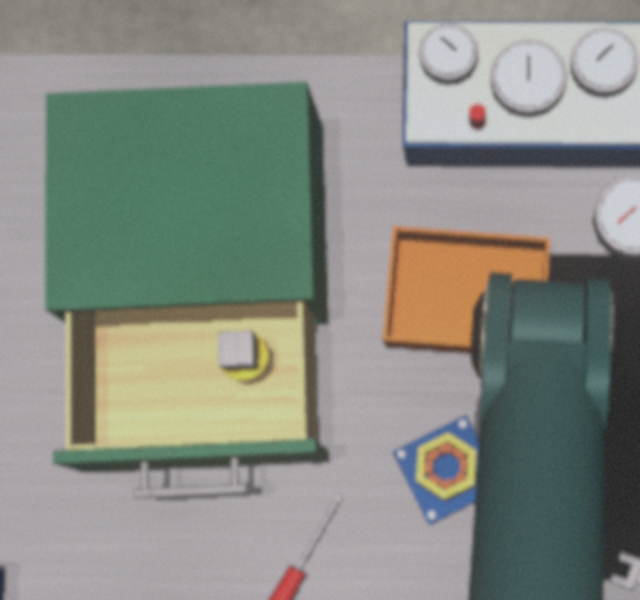

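```bash
cat >> h.py <<'E'
def totest(c,psi):
    above_then(c,psi); effector.grasp(45); env.movel([*c,.19],rate=.25); print(st())
    pn=NY+122; env.reach([*NUT,.17],R(pn)); env.movel([*NUT,Z0+.003],rate=.1)
    d=lower(-.003,.009,pn,step=.003); d=lower(d,.024,pn); print(st()); return d,pn
def inout(d,pn):
    d,psi,ok=turn(d,pn,-80,10,rate=.005); print(st())
    if ok: d,psi,ok=turn(d,psi,80,10,rate=.005)
    if ok: env.movel([*NUT,Z0-.010],rate=.08); env.movel([*NUT,.21],rate=.2)
    return ok
E
python3 - <<'E'
from h import *
env.reach([.5364,-.3343,.16],R(108.2))
d,pn=totest((.5364,-.3343),108.2)
if d>.0235: print(inout(d,pn),st())
E
```

```text
(44.19, [0.5349, -0.334, 0.1881], [-1.3, -0.2, -5.8], 0.0394, 45.0)
  reached d=0.0090 [-0.3  1.9  0.3]
  stop d=0.0210 [-2.9 -0.9 15.3]
(49.33, [0.4212, -0.0068, 0.0789], [-3.0, -0.4, 11.1], 0.04, 45.0)
```

```bash
python3 - <<'E'
from h import *
pn=NY+122
def go(d,psi): env.movel([*NUT,Z0-d],frame=R(psi),rate=.004)
env.movel([*NUT,Z0-.019],rate=.02); print(st())
env.movel([*NUT,Z0-.018],frame=R(pn-18),rate=.002)
for a in range(-18,26,6):
    env.movel([*NUT,Z0-.018-1e-4*(a%12==0)],frame=R(pn+a),rate=.0004)
    env.movel([*NUT,Z0-.0215],rate=.02); s=env.sense(); print(a,"d=%.4f"%(Z0-s["ee_pos"][2]),s["wrist_force"][2].round(1),round(s["moment"][2],2))
    if a<24: env.movel([*NUT,Z0-.018],rate=.02)
print(st())
E
```

```text
(49.58, [0.4208, -0.0068, 0.0799], [0.3, -0.2, -3.5], 0.0399, 45.0)
-18 d=0.0197 24.9 0.01
-12 d=0.0205 14.4 0.01
-6 d=0.0209 7.3 -0.06
0 d=0.0203 14.9 -0.05
6 d=0.0197 22.8 -0.13
12 d=0.0191 31.7 0.01
18 d=0.0187 40.2 0.0
24 d=0.0184 45.1 0.02
(56.97, [0.4237, -0.0067, 0.0806], [-6.7, -0.9, 45.1], 0.0396, 45.0)
```

```bash
python3 - <<'E'
from h import *
pn=NY+122
env.movel([*NUT,Z0-.018],rate=.02)
for a in (-4,-8):
    env.movel([*NUT,Z0-.0181],frame=R(pn+a),rate=.0004)
    env.movel([*NUT,Z0-.0235],rate=.02); s=env.sense(); print(a,"d=%.4f"%(Z0-s["ee_pos"][2]),s["wrist_force"][2].round(1),round(s["moment"][2],2))
    env.movel([*NUT,Z0-.018],rate=.02)
env.movel([*NUT,.21],rate=.2)
p,P=cloud("top","t4")
m=pick(P,(.66,.01),.16,.002,.06)&(p[...,0]>130)&(p[...,2]<80)&(p[...,1]<180); q=P[m]; print("bin",rect(q))
print([(np.round(x["at"],3).tolist(),round(x["score"],2)) for x in tip_of("top","bin")],st())
E
```

```text
-4 d=0.0221 25.8 -0.07
-8 d=0.0223 21.8 0.04
bin (array([ 0.63356335, -0.03067788]), (188.03683471679688, 138.21304321289062), 85.80628204345703)
[([0.635, -0.026, 0.004], 0.86)] (60.76, [0.4191, -0.0068, 0.2083], [0.6, 0.1, -5.7], 0.04, 45.0)
```

```bash
cat >> h.py <<'E'
def tobin(B,yaw,v,psi=None):
    a=np.radians(yaw); xy=np.array(B)+v*np.array([-np.sin(a),np.cos(a)])
    env.reach([*xy,.19],R(180+yaw if psi is None else psi)); setdown(xy,.005,up=.19)
def binpose(name):
    p,P=cloud("top",name); m=pick(P,(.64,-.02),.17,.002,.06)&(p[...,0]>130)&(p[...,2]<80)&(p[...,1]<180); return rect(P[m])
E
python3 - <<'E'
from h import *
tobin((.6336,-.0307),-4.2,-.045)
c=(.4279,-.3096); d,pn=totest(c,32.5+90)
if d>.0235: print(inout(d,pn),st())
E
```

```text
down z=0.0510 [-4.6 -0.3 13.5]
   (65.27, [0.6303, -0.0756, 0.051], [0.2, 0.6, -0.1], 0.0919, 0.0)
(69.73, [0.4264, -0.3093, 0.1885], [-1.0, 0.3, -5.8], 0.0397, 45.0)
  reached d=0.0090 [ 0.2 -0.3 -0.3]
  reached d=0.0240 [-2.2  0.5  5.2]
(75.22, [0.4209, -0.0067, 0.0752], [-2.1, 0.6, 0.5], 0.0396, 45.0)
  turned d=0.0356 psi=68.8 [ 2.2 -0.5 -5.8] [-0.   -0.08  0.03]
(79.06, [0.4206, -0.0067, 0.0634], [0.1, 0.1, -5.3], 0.0401, 45.0)
  turned d=0.0240 psi=148.8 [1.4 2.3 5.4] [ 0.66 -0.5  -0.11]
True (83.97, [0.4196, -0.0074, 0.2089], [-0.2, -0.4, -5.3], 0.0398, 45.0)
```

```bash
python3 - <<'E'
from h import *
todrawer(-.170,.055)
env.reach([.45,-.15,.25],R(122))
c=(.5413,-.4512); d,pn=totest(c,42.3+90)
if d>.0235: print(inout(d,pn),st())
E
```

```text
at (85.36, [0.543, 0.3417, 0.2094], [0.5, -0.3, -3.5], 0.0398, 45.0)
  down z=0.0695 [-0.2 -1.3  9.8]
   (88.75, [0.5424, 0.3434, 0.0695], [0.1, -0.4, 0.4], 0.092, 0.0)
(95.11, [0.5399, -0.451, 0.1878], [-1.1, 0.7, -5.7], 0.0397, 45.0)
  reached d=0.0090 [-1.2 -0.1 -0.4]
  reached d=0.0240 [0.2 0.1 5.1]
(101.12, [0.4208, -0.0067, 0.0751], [-0.2, 0.0, -0.7], 0.0394, 45.0)
  turned d=0.0356 psi=68.8 [ 0.3 -0.1 -4.1] [-0.04 -0.07  0.01]
(104.96, [0.4206, -0.0066, 0.0634], [0.1, -0.1, -4.8], 0.0395, 45.0)
  turned d=0.0240 psi=148.8 [0.4 2.9 3. ] [ 0.63 -0.17 -0.03]
True (109.88, [0.4197, -0.0074, 0.2089], [0.2, 0.1, -4.4], 0.0397, 45.0)
```

```bash
python3 - <<'E'
from h import *
todrawer(-.240,0)
env.reach([.40,.05,.30],R(60)); print(st())
p,P=cloud("wrist","w5"); p,P=cloud("top","t5"); 
for n,xy,zf in (("1",chest(-.17,-.055),.022),("3",chest(-.17,.055),.022),("4",chest(-.24,0),.022),("2",(.6303,-.0756),.005)):
    q=P[pick(P,xy,.045,zf+.07,zf+.09)]; print(n,len(q),np.median(q[:,2]),rect(q)[:2] if len(q) else 0)
    m=pick(P,xy,.045,zf+.006,zf+.05)&(p[...,0]>130)&(p[...,2]<60)&(p[...,1]>120); q=P[m]; print("   ring",len(q),np.percentile(q[:,2]-zf,[10,50,90]).round(3) if len(q) else 0)
E
```

```text
at (111.02, [0.4755, 0.2834, 0.2091], [0.9, -0.7, -5.7], 0.0398, 45.0)
  down z=0.0695 [-0.2 -2.3  8.8]
   (114.41, [0.4753, 0.2849, 0.0695], [-0.1, 0.2, -0.6], 0.0917, 0.0)
(116.33, [0.3999, 0.0504, 0.2996], [0.6, 0.2, -0.5], 0.0918, 0.0)
1 316 0.10214789305516414 (array([0.55158392, 0.23341997]), (41.07744216918945, 39.931365966796875))
   ring 0 0
3 323 0.10222130379327687 (array([0.544349  , 0.34245786]), (40.29991912841797, 40.19833755493164))
   ring 0 0
4 381 0.10254588260615582 (array([0.46852179, 0.28277139]), (58.16225814819336, 61.369468688964844))
   ring 0 0
2 304 0.08461005556856616 (array([ 0.62786389, -0.07493105]), (39.9600830078125, 41.34386444091797))
   ring 0 0
```

View pics/t5.png

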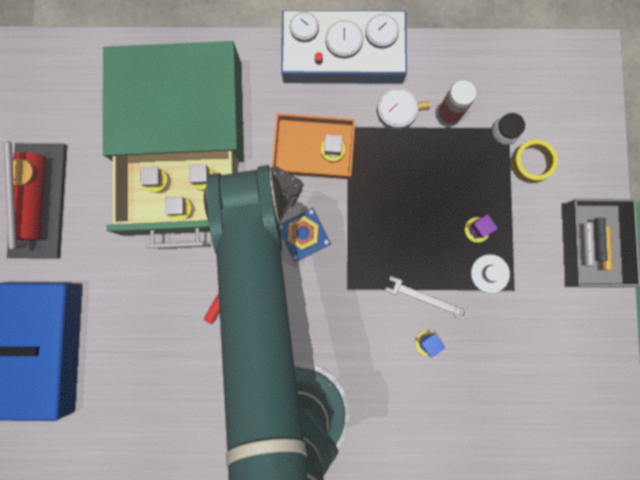

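View pics/w5.png

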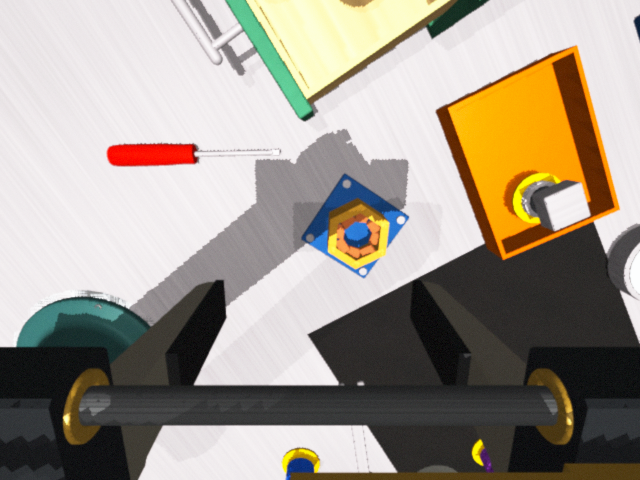

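```bash
python3 - <<'E'
from h import *
def rep(p,P,xy,zf,n):
    hsv=cv2.cvtColor(p,cv2.COLOR_RGB2HSV); m=pick(P,xy,.05,-.01,.09)&(hsv[...,0]>23)&(hsv[...,0]<34)&(hsv[...,1]>190)
    q=P[m]; print(n,len(q),np.percentile(q[:,2]-zf,[5,25,50,75,95]).round(4).tolist() if len(q) else 0)
env.reach([.57,-.07,.30],R(60)); p,P=cloud("wrist","w6"); rep(p,P,(.63,-.0755),.005,"bin")
rep(p,P,(.4358,-.4251),0,"purple(ref)")
env.reach([.46,.27,.32],R(30)); p,P=cloud("wrist","w7")
for u,v in ((-.17,-.055),(-.17,.055),(-.24,0)): rep(p,P,chest(u,v),.022,(u,v))
print(st())
a=np.hstack([cv2.imread("pics/w6.png")[:340],cv2.imread("pics/w7.png")[:340]]); cv2.imwrite("pics/w67.png",cv2.resize(a,(800,212),interpolation=cv2.INTER_AREA))
E
```

```text
bin 65 [0.0006, 0.0252, 0.0259, 0.0264, 0.027]
purple(ref) 298 [0.0012, 0.0028, 0.0034, 0.0041, 0.005]
(-0.17, -0.055) 377 [0.0375, 0.0388, 0.0394, 0.04, 0.0408]
(-0.17, 0.055) 645 [0.0381, 0.039, 0.0396, 0.0401, 0.0411]
(-0.24, 0) 27 [0.0381, 0.0387, 0.0392, 0.0401, 0.0405]
(118.72, [0.4608, 0.2688, 0.3199], [0.2, -0.3, 0.2], 0.0924, 0.0)
```

View pics/w67.png

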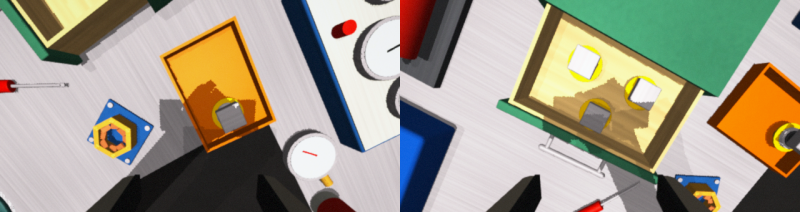

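```bash
python3 - <<'E'
from h import *
print([(np.round(x["at"],3).tolist(),round(x["score"],2)) for x in tip_of("wrist","chest_drawer0_handle")])
H=np.array([.385,.2805]); ax=np.array([np.cos(CY),np.sin(CY)])
effector.grasp(10)
s0=H-.045*ax; env.reach([*s0,.2],R(182.9)); env.movel([*s0,.074],rate=.15); print(st())
f0=np.array(env.sense()["wrist_force"])
x=0
def f(): return (np.array(env.sense()["wrist_force"])-f0).round(1)
env.movel([*(s0+.06*ax),.074],rate=.04); print("60",f(),st())
env.movel([*(s0+.17*ax),.074],rate=.05); print("170",f())
x=.17
while x<.25:
    x+=.004; env.movel([*(s0+x*ax),.074],rate=.03); g=f()
    if np.linalg.norm(g[:2])>12: break
print(x,g,st())
E
```

```text
[([0.387, 0.282, 0.091], 0.81)]
(123.13, [0.3403, 0.2787, 0.0745], [0.4, -1.2, -0.5], 0.0005, 0.0)
60 [-0.8  0.5  0.4] (124.78, [0.4, 0.2812, 0.0741], [-0.4, -0.8, -0.1], 0.0003, 0.1)
170 [-0.7  0.5  1.6]
0.19400000000000003 [-16.9  -3.8  11.1] (128.83, [0.5273, 0.2877, 0.0738], [-16.5, -5.1, 10.6], 0.0002, 8.5)
```

```bash
python3 - <<'E'
from h import *
ax=np.array([np.cos(CY),np.sin(CY)]); e=np.array(env.sense()["ee_pos"])[:2]
b=e-.05*ax; env.movel([*b,.074],rate=.1); env.movel([*b,.25],rate=.25); env.reach([.42,0,.32],R(90)); print(st())
p,P=cloud("top","t8"); cv2.imwrite("pics/t8c.png",cv2.resize(p[20:280,70:370,::-1],None,fx=2,fy=2))
p,P=cloud("scene","s8"); cv2.imwrite("pics/s8c.png",p[150:,250:,::-1])
for c in ("top","scene"): print([(np.round(x["at"],3).tolist(),round(x["score"],2)) for x in tip_of(c,"chest_drawer0_handle")])
E
```

```text
(131.55, [0.4201, 0.0008, 0.3197], [0.0, 0.3, 1.0], 0.0009, 0.0)
[([0.542, 0.29, 0.092], 0.73)]
[([0.542, 0.292, 0.092], 0.83)]
```

View pics/t8c.png

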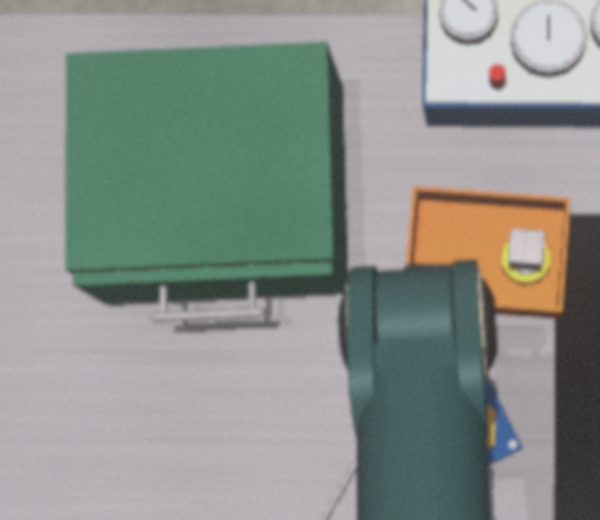

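```bash
python3 - <<'E'
from h import *
env.reach([.40,.22,.34],R(10)); p,P=cloud("wrist","w9"); print(st())
a=np.array([np.cos(CY),np.sin(CY)])
u=(P[...,:2]-CH)@a; v=(P[...,:2]-CH)@np.array([-a[1],a[0]]); z=P[...,2]
m=(abs(v)<.12)&(u>-.2)&(u<-.08)&(z>.05)
for lo in np.arange(-.20,-.09,.004):
    k=m&(u>lo)&(u<=lo+.004); print(round(lo,3),k.sum(),np.percentile(z[k],[10,50,90]).round(3) if k.any() else "")
cv2.imwrite("pics/w9c.png",p[:340,:,::-1])
E
```

```text
(133.59, [0.4002, 0.2196, 0.3399], [0.4, 0.5, -0.3], 0.0003, 0.0)
-0.2 0 
-0.196 0 
-0.192 0 
-0.188 0 
-0.184 0 
-0.18 431 [0.093 0.095 0.097]
-0.176 584 [0.096 0.097 0.098]
-0.172 480 [0.095 0.096 0.098]
-0.168 104 [0.093 0.094 0.096]
-0.164 72 [0.093 0.095 0.096]
-0.16 68 [0.094 0.095 0.096]
-0.156 72 [0.094 0.095 0.097]
-0.152 73 [0.093 0.095 0.096]
-0.148 79 [0.093 0.095 0.097]
-0.144 69 [0.093 0.095 0.097]
-0.14 4449 [0.059 0.092 0.116]
-0.136 855 [0.116 0.117 0.118]
-0.132 669 [0.116 0.117 0.118]
-0.128 494 [0.116 0.117 0.118]
-0.124 498 [0.109 0.123 0.13 ]
-0.12 24 [0.107 0.129 0.131]
-0.116 0 
-0.112 0 
-0.108 0 
-0.104 0 
-0.1 0 
-0.096 0 
-0.092 0
```

View pics/w9c.png

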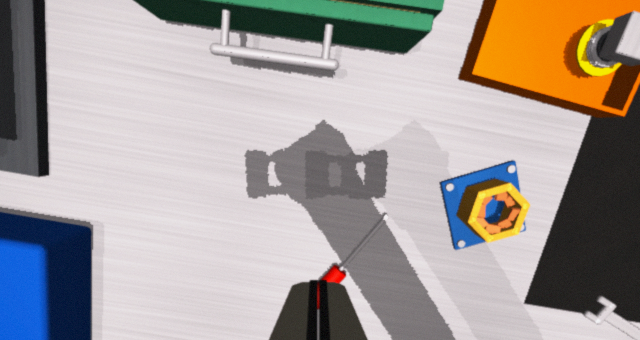

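```bash
python3 - <<'E'
from h import *
env.pause(.5); print(workorder.finish_job(), st()[0])
E
```

```text
the job is handed in; nothing more can be done
the job is handed in; nothing more can be done
```

I handed the job in at about 134 s of the 210 s; the judge returned no verdict. Four bolts were present: three right-hand ones stand in the drawer (rings up about 35 mm), one left-hand one is in the bin (ring up about 22 mm), and the drawer is shut flush. I could not check the bolts after closing it; the gauge and look-alikes were left alone.

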